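# Load the windowed sample holder into the sloping spectrometer dock

### The arm

A 6-joint arm with a two-finger parallel gripper is mounted at the origin on the work surface. World frame = base frame: x ahead of the robot, y to its left, z up, the work surface at z = 0. Lengths are in mm, angles in rad, forces in N, time in s.
With the tool pointing down it reaches from about 350 to 975 mm from the base axis. Payload 7.1 kg.
Tool frame: the origin (TCP) lies midway between the tips of the shut fingers; the grasp point (between the pads) lies 19 mm behind it; z points along the fingers, y is the line along which they close (so a half turn about z gives the same grasp; the last joint's range is limited). The gripper opens to 88 mm and grips with 3 to 60 N. Pads are 20 mm wide; open, the fingers measure 115 mm over their backs; the gripper's body (75 mm by 178 mm) begins 61 mm behind the grasp point.
Start: joints at [-1.368, 0.423, 1.63, -0, 1.089, -0.019], TCP at [137.511, -609.668, 222.675] pointing down, gripper open.
Joint ranges: [-3, 3], [-0.9, 2.11], [0.09, 2.58], [-1.31, 4.45], [0.11, 2.69], [-2.54, 2.54]. Speed limits (rad/s): [2.39, 2.39, 3.01, 3.14, 3.14, 3.14].

### API

Orientations are given as a rotation vector (axis times angle).
In Python, from workcell import ctrl gives the robot as it stands. The module is installed in compiled form; this text tells all that it offers.
- The arm moves only by the tool apply_moves, never from a script. Its argument "targets" is a list of rows, each a list of 3 entries, a list of its own where there are three numbers: the opening, from -1 (shut) to 1 (fully open), then the shift along the tool's x, y, z normalised to -1 to 1, where 1 is 5 cm, then the turn, a rotation vector about the tool's x, y, z normalised to -1 to 1, where 1 is 90 degrees. In form: [[jaw, [x, y, z], [wx, wy, wz]], ...]. A call has 1 to 8 rows; each row shifts and turns the commanded pose from where the row before left it, along the tool's axes as they then stand; what a row does not reach is not made up. A row lasts 1/8 s, in which the tool goes at most 62.5 mm and 10.7 degrees, less where a joint would pass 70% of its speed; a pose out of reach is approached as far as the arm can. A call with a number of a shift or a turn outside -1 to 1 is refused whole. A call with a gripper value outside its range is refused whole. The fingers move at their own pace and stop on an object; the grip force is fixed at half the most. Time passes only in rows, so rows that do not move let the fingers close. It gives the time, the measured TCP pose, the force, the opening and the grip force at its end, in the units of the state.
- ctrl.get_obs(): the state, without advancing time (a new reading comes with each control period).
- ctrl.get_image(name): name is "side" or "top"; returns a dict with "pixels" (420x560x3 uint8, blue, green, red), "camera_matrix" (3x3 intrinsics, pixels), "k1" (the pictures are not rectified: a ray, as slopes to the right and down, at radius r is drawn at 1 + k1 r^2 times it, then the intrinsics apply), "view" (4x4, takes a point from world to camera coordinates). Camera axes: x right, y down, z forward; pixel columns grow to the right and rows downward; lengths in mm; the calibration is good to about 2 mm. A picture is of the moment at which its call begins. There is no depth.
- ctrl.close_job(): hands the job in; it is judged then, once.
Trained networks look in the newest picture that a camera, given by its name, has taken for a name from the list of things; names that differ only in an ending like _2 or _b are one class to them, and where a whole thing is asked for, a point or a joint stands for the part that bears it (a point fixed in the world has none). Each returns a list of dicts, best first, with "score" (0 to 1); they miss things now and then, are a little off and sometimes report something else, mostly with a low value. They report only what shows in the picture. A call takes as long as a camera call. They do not tell look-alikes from the thing itself.
- ctrl.masks_of(label, camera): "region" (420x560 bool, what is visible of it) and "bbox" ([left, top, right, bottom] in pixels, round what is visible of it).
- ctrl.pinpoint(label, camera): "xy" ([column, row] in pixels: a listed point, or the origin of a listed thing).
The state is a dict: "t": time; "qpos": joint angles; "qvel": joint speeds; "joint_torque": joint torques, N m; "ee_pos": TCP position; "orientation": TCP orientation; "ft_force": force on the tool from outside, world axes, zero at the start; "moment": the same for the moment, N m; "width": finger opening in mm; "grasp_force": force on a finger pad.
Only numpy, scipy, OpenCV 4.12 (cv2) and the standard library are available. Lean on these libraries where they do the work, as an engineer would, in place of code of your own. Each camera call takes 0.05 s, during which the arm holds its last target. There are 200 camera calls.

### The job

Take the windowed sample holder, the one with the wide flat grip, out of the grey rack and slide it blade first into the slot of the leaning dock until it is fully home on the slot floor, keeping hold of it on the way in rather than dropping it. Then let go. Leave the other holder in the rack and do not disturb the other things on the bench.

Things in the scene. Friction and masses are not known exactly. Their poses are not given: they have to be found in the camera images.
- sample_holder: Holder to load, upright in a rack slot. Aluminium blade 60 mm wide (its y), 5 thick (x), 90 long (z), with a 30 x 36 window; lowest 6 mm reduced to 54 x 3.4 as lead-in. White slab grip above it, 50 mm wide (y), 12 thick (x), 50 tall. Origin: centre of the bottom edge, z up to the grip. Same when turned half round about z. About 110 g.
- holder_grip (a point): Centre of the sample holder's flat grip, 115 mm up its z axis from its origin.
- blank_holder: The other holder, to be left in the rack: same blade size but no window, and a round white grip 20 mm in diameter, from 90 to 140 mm above its origin. Origin: centre of the bottom edge, z up.
- rack: Grey plastic rack fixed to the bench, 80 mm deep (x), 190 long (y), 50 high, with two upright slots in line along y, centred 50 mm either side of the middle. Slot floor 8 mm above the bench; slots 42 mm deep, 7.2 wide (x), 66 long (y). Origin: centre of the underside.
- dock_slot: White slotted block of the dock, leaning 30 degrees towards the robot. Origin: centre of the slot floor, 45 mm above the bench. z points up out of the slot (up and towards the robot), x across its thickness (up, away from the robot), y along its width. Slot 8 mm (x) by 68 mm (y), straight walls 50 mm deep. Block 36 by 92 mm outside. With the holder home, the two origins and z axes coincide.
- slot_mouth (a point): Centre of the dock slot's mouth, 60 mm up the slot's z axis, where flared aluminium lips widen it to about 24 mm (x).
- dock: Grey fixed base of the dock, 130 (x) by 120 (y) by 30 mm, with a 30 mm black step on its far edge; the slotted block rises from it, and a black lens boss sticks out 10 mm from the block's robot-side face. Origin: centre of the underside.
- reagent_jar: Bystander: amber jar with black cap, 44 mm in diameter, 75 mm tall, standing between rack and dock. Origin: centre of the underside.
- paper_roll: Bystander: upright white paper roll, 104 mm in diameter, 100 mm tall, beyond the jar, in the middle. Origin: centre of the underside.
- cream_pot: Bystander: small orange pot with white lid, 38 mm in diameter, 35 mm tall, on the left. Origin: centre of the underside.
- mouse: Bystander: grey computer mouse 105 x 60 x 32 mm, in the middle on the robot's side. Origin: centre of the underside.
- wash_bottle: Bystander: white bottle with blue cap, 64 mm in diameter, 170 mm tall, on the right. Origin: centre of the underside.
Things that resemble listed ones, but are neither listed nor needed, are in the scene too. Leave any turquoise look-alike of the dock alone. Leave any black or purple look-alike of the sample_holder alone.

How it is judged (in metres and radians):
On the way:
1. the windowed holder is held in the gripper with its blade at least 20 mm down the straight part of the dock slot (x of sample_holder in the frame of dock_slot between -0.008 and 0.008 m and y of sample_holder in the frame of dock_slot between -0.012 and 0.012 m and z of sample_holder in the frame of dock_slot between -0.005 and 0.03 m and contact force between the fingers and sample_holder above 0.5 N), for 0.1 s.
At the end, for the whole second after the job is handed in: The windowed holder is at rest and released in the dock slot: its bottom edge within 4 mm of the slot floor, centred within 5 mm across and 8 mm along the slot, its blade lined up with the slot within about 6 degrees; the other holder has moved less than 20 mm and every bystander less than 30 mm (x of sample_holder in the frame of dock_slot between -0.005 and 0.005 m and y of sample_holder in the frame of dock_slot between -0.008 and 0.008 m and z of sample_holder in the frame of dock_slot between -0.004 and 0.004 m and angle between the z axis of sample_holder and the z axis of dock_slot, either way round below 0.1 rad and angle between the x axis of sample_holder and the x axis of dock_slot, either way round below 0.12 rad and linear speed of sample_holder below 0.02 m/s and angular speed of sample_holder below 0.2 rad/s and contact force between the fingers and sample_holder below 0.1 N and distance of blank_holder from where it was at the start of the episode below 0.02 m and distance of each of reagent_jar, paper_roll, cream_pot, mouse, wash_bottle from where it was at the start of the episode below 0.03 m); the robot touches nothing.
It fails at once if the other holder is moved 20 mm or more (distance of blank_holder from where it was at the start of the episode above 0.02 m).
It fails at once if a bystander is moved 30 mm or more (distance of any of reagent_jar, paper_roll, cream_pot, mouse, wash_bottle from where it was at the start of the episode above 0.03 m).
It also fails if it takes over 46 s, if anything falls off the work surface, if the arm or the gripper's body presses on something with over 40 N, if the wrist force passes 120 N, or if a joint passes its speed limit or range.

## Working session

There is one attempt and no reset: what is moved stays moved. The work goes in short steps, Python scripts to look and compute and a tool call to move; the robot and the scene stay as the last step left them, time stands still between calls to the robot, and variables do not carry over. Pictures are saved under pics/ and viewed, at most 10 in all, crops included, and the job is handed in when it is done.

Besides the shell and the picture viewer there is one more tool, called after "Call:" as a command line: name --argument value ..., lists and objects as JSON in quotes. apply_moves: Moves the arm, as the interface text tells. Scaled input: -1 to 1 covers 5 cm each way for a shift and 90 degrees each way for a turn. Its arguments: {"type":"object","properties":{"targets":{"type":"array"}},"required":["targets"]}

```bash
mkdir -p pics; cat > h.py <<'E'
import numpy as np, cv2
from workcell import ctrl
def cam(n):
    d=ctrl.get_image(n); d['V']=np.array(d['view']); d['K']=np.array(d['camera_matrix']); return d
def proj(d,P):
    P=np.atleast_2d(P); c=P@d['V'][:3,:3].T+d['V'][:3,3]; s=c[:,:2]/c[:,2:]
    s=s*(1+d['k1']*(s**2).sum(1,keepdims=True)); return s@d['K'][:2,:2].T+d['K'][:2,2]
def ray(d,px):
    K=d['K']; m=np.linalg.solve(K[:2,:2],np.array(px,float)-K[:2,2]); s=m.copy()
    for _ in range(20): s=m/(1+d['k1']*(s@s))
    R=d['V'][:3,:3]; v=R.T@np.r_[s,1]; return -R.T@d['V'][:3,3], v/np.linalg.norm(v)
def onz(d,px,z):
    o,v=ray(d,px); return o+v*(z-o[2])/v[2]
def tri(rs):
    A=sum(np.eye(3)-np.outer(v,v) for o,v in rs); b=sum((np.eye(3)-np.outer(v,v))@o for o,v in rs); return np.linalg.solve(A,b)
E
python3 - <<'E'
from h import *
np.set_printoptions(precision=1,suppress=True)
for n in('side','top'):
    d=cam(n); cv2.imwrite(f'pics/{n}0.png',d['pixels']); print(n,'campos',ray(d,(280,210)),d['k1'],d['K'][0,0])
    for l in('sample_holder','holder_grip','blank_holder','rack','dock_slot','slot_mouth','dock','reagent_jar','paper_roll','cream_pot','mouse','wash_bottle'):
        print(l,[(np.round(r['xy']),round(r['score'],2)) for r in ctrl.pinpoint(l,n)][:4])
E
```

```text
side campos (array([139.5, 632. , 843. ]), array([ 0.4, -0.6, -0.7])) -0.10155909611894334 439.17143693200336
sample_holder [(array([268., 331.]), 0.97), (array([212., 314.]), 0.77), (array([164., 336.]), 0.73), (array([332., 196.]), 0.68)]
holder_grip [(array([148., 303.]), 0.92), (array([269., 301.]), 0.85), (array([378., 161.]), 0.71), (array([204., 278.]), 0.59)]
blank_holder [(array([246., 282.]), 0.94)]
rack []
dock_slot [(array([396., 205.]), 0.74), (array([173., 239.]), 0.65), (array([328., 182.]), 0.61)]
slot_mouth [(array([184., 224.]), 0.87), (array([335., 172.]), 0.74), (array([410., 188.]), 0.55)]
dock [(array([402., 219.]), 0.88), (array([330., 197.]), 0.82), (array([187., 253.]), 0.69), (array([336., 172.]), 0.64)]
reagent_jar [(array([276., 234.]), 0.83), (array([343., 270.]), 0.26)]
paper_roll [(array([243., 208.]), 0.82)]
cream_pot [(array([193., 368.]), 0.78), (array([206., 281.]), 0.42)]
mouse [(array([345., 268.]), 0.64)]
wash_bottle [(array([378., 162.]), 0.98)]
top campos (array([ 348.3,  -17.1, 1199.6]), array([ 0.2,  0. , -1. ])) -0.08225481164887802 385.86237811950963
sample_holder [(array([202., 247.]), 0.66), (array([157., 190.]), 0.62), (array([191., 206.]), 0.53)]
holder_grip [(array([180., 197.]), 0.77), (array([147., 183.]), 0.75), (array([193., 242.]), 0.57)]
blank_holder [(array([221., 211.]), 0.43)]
rack [(array([204., 210.]), 0.58)]
dock_slot [(array([345., 202.]), 0.79), (array([217., 141.]), 0.69), (array([364., 269.]), 0.56)]
slot_mouth [(array([216., 145.]), 0.92), (array([366., 278.]), 0.59), (array([350., 209.]), 0.58)]
dock [(array([220., 156.]), 0.84), (array([362., 279.]), 0.83), (array([346., 214.]), 0.71)]
reagent_jar [(array([278., 200.]), 0.78)]
paper_roll [(array([287., 157.]), 0.76)]
cream_pot [(array([148., 225.]), 0.61), (array([180., 198.]), 0.49)]
mouse [(array([275., 263.]), 0.59)]
wash_bottle [(array([420., 222.]), 0.88)]
```

View pics/side0.png

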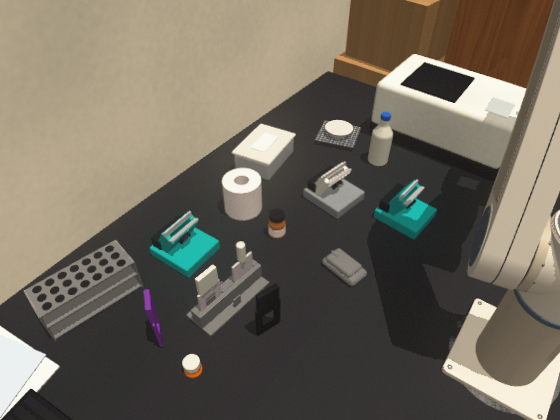

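View pics/top0.png

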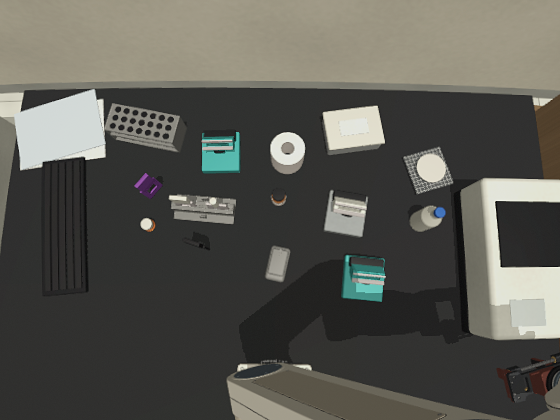

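Side view: the grey rack is at (230,295), with a white flat-grip holder at (206,280) and the round-grip blank at (241,252). The grey dock is at (335,190) in side and (346,212) in top. The turquoise docks are look-alikes.
Holder candidates in side: white in the rack (206,280), black (268,308), purple (153,318). Only the white slab grip standing in the grey rack fits the description. I'll confirm it in an enlarged crop.

```bash
python3 - <<'E'
from h import *
s=cam('side')['pixels'];t=cam('top')['pixels']
c=lambda im,x,y,w,h:cv2.resize(im[y:y+h,x:x+w],(400,300),interpolation=cv2.INTER_CUBIC)
cv2.imwrite('pics/crop1.png',np.vstack([np.hstack([c(s,176,235,120,90),c(s,290,150,100,75)]),np.hstack([c(t,164,180,80,60),c(t,306,180,80,60)])]))
E
```

```text
(no output)
```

View pics/crop1.png

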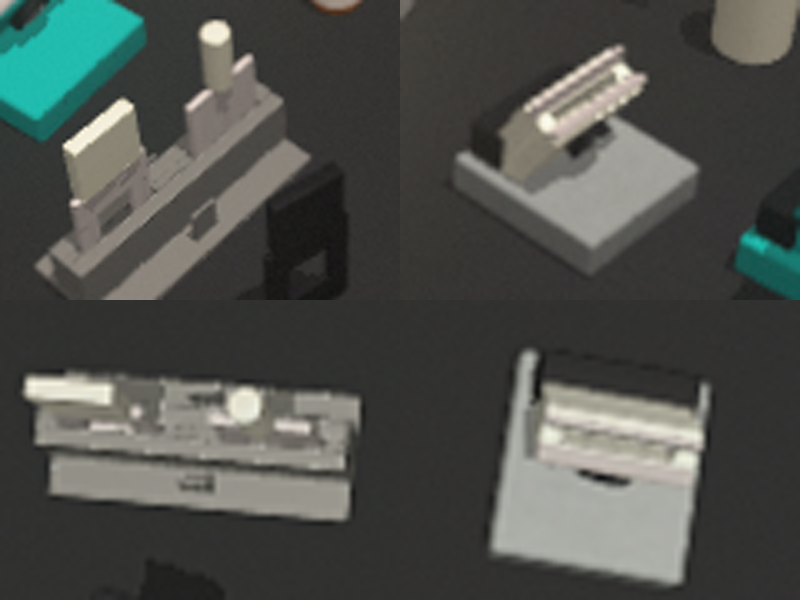

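The crop confirms it: the upper-left panel shows a white slab grip with a windowed blade in the rack, and the round-grip blank beside it. Next I need fine views of the dock and the grip to measure from.

```bash
python3 - <<'E'
from h import *
np.set_printoptions(precision=1,suppress=True)
D={};I={};P={}
for n in('side','top'):
    for k in range(4):
        D[n]=d=cam(n); I.setdefault(n,[]).append(d['pixels'].astype(float))
        for l,z in(('holder_grip',None),('sample_holder',None),('slot_mouth',None),('dock_slot',None),('dock',None)):
            for r in ctrl.pinpoint(l,n): P.setdefault((n,l),[]).append(r['xy'])
near={'holder_grip':((204,278),(180,197)),'sample_holder':((212,314),(191,206)),'slot_mouth':((335,172),(350,209)),'dock_slot':((328,182),(345,202)),'dock':((330,197),(346,214))}
for l,g in near.items():
    rs=[]
    for n,c in zip(('side','top'),g):
        a=np.array([p for p in P[n,l] if np.hypot(*(np.array(p)-c))<10]); print(l,n,len(a),a.mean(0),a.std(0)); rs.append(ray(D[n],a.mean(0)))
    print('  tri',tri(rs))
s,t=[np.mean(I[n],0).astype(np.uint8) for n in('side','top')]
np.savez('avg.npz',s=s,t=t)
c=lambda im,x,y,w,h:cv2.resize(im[y:y+h,x:x+w],None,fx=10,fy=10,interpolation=cv2.INTER_CUBIC)
cv2.imwrite('pics/dock_s.png',c(s,300,155,70,60)); cv2.imwrite('pics/dock_t.png',c(t,320,185,55,55))
cv2.imwrite('pics/grip.png',np.hstack([c(s,190,260,32,50),c(t,165,185,40,50)]))
o=ctrl.get_obs();print(o['t'],o['ee_pos'],o['orientation'],o['width'])
E
```

```text
holder_grip side 4 [206.8 278.4] [0.7 1.1]
holder_grip top 4 [179.2 199. ] [1.2 0.9]
  tri [580.6 274.8 127.4]
sample_holder side 4 [211.5 311.4] [1.2 0.9]
sample_holder top 4 [188.6 207.7] [1.4 1.4]
  tri [580.6 276.8   8. ]
slot_mouth side 3 [338.  172.8] [0.4 1.1]
slot_mouth top 3 [349.7 213.2] [1.  0.9]
  tri [ 553.  -214.8   97.3]
dock_slot side 4 [326.6 181.4] [1.7 0.8]
dock_slot top 4 [346.9 204.1] [1.3 0.7]
  tri [ 588.1 -216.4   48.7]
dock side 4 [332.1 198.1] [2.6 1.8]
dock top 5 [344.9 212. ] [2.2 4. ]
  tri [ 570.8 -220.4   -7.2]
3.8 [ 137.5 -609.7  222.6] [-3.1 -0.3  0. ] 88.1255574550067
```

View pics/dock_s.png

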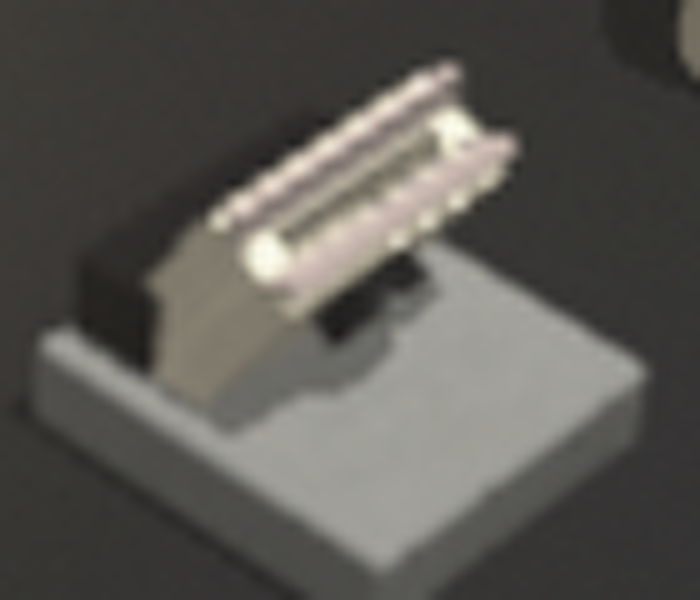

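View pics/dock_t.png

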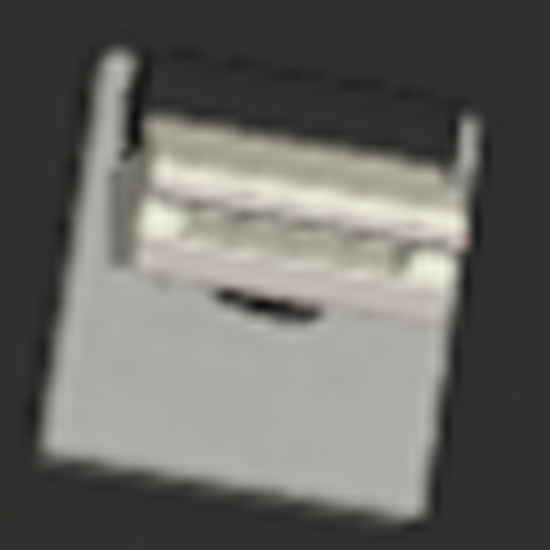

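View pics/grip.png

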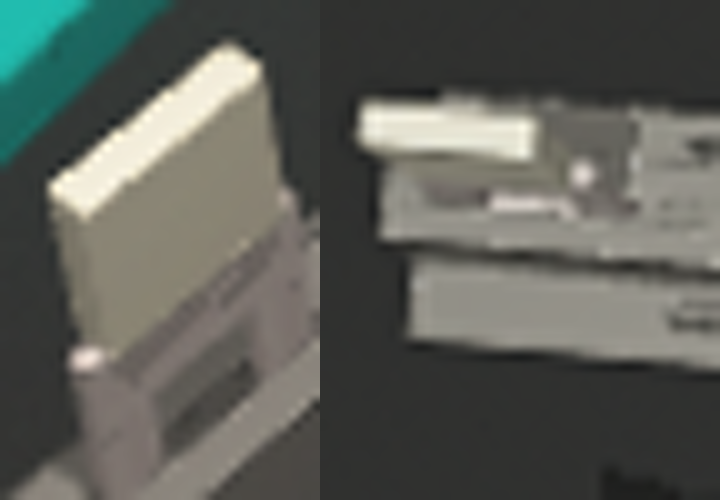

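```bash
cat > fit.py <<'E'
from h import *
from scipy.optimize import least_squares
from scipy.spatial.transform import Rotation as R
np.set_printoptions(precision=2,suppress=True)
D={n:cam(n) for n in('side','top')}
px=lambda c,o:(np.array(c)-4.5)/10+np.array(o)
def fit(obj,obs,x0,tilt=0):
    # obj: dict n->pts local; pose x,y,z,yaw
    def T(p,q): return (R.from_euler('z',p[3])*R.from_euler('y',tilt)).apply(q)+p[:3]
    f=lambda p:np.concatenate([(proj(D[n],T(p,np.array(obj[n],float)))-obs[n]).ravel() for n in obj])
    for fz in(True,False):
        if fz:
            r=least_squares(lambda q:f(np.r_[q[:2],x0[2],q[2]]),[x0[0],x0[1],x0[3]]);p=np.r_[r.x[:2],x0[2],r.x[2]]
        else: r=least_squares(f,x0);p=r.x
        print('zfixed' if fz else 'zfree',p[:3],'yaw',np.degrees(p[3]),'res',r.fun.reshape(-1,2).tolist() if fz else r.cost)
    return p
np.set_printoptions(precision=2,suppress=True)
g=[[6,25,140],[-6,25,140],[6,-25,140],[-6,-25,140]]
fit({'side':g+[[-6,25,90],[-6,-25,90]],'top':g},{'side':px([(50,187),(85,215),(228,45),(262,70),(105,350),(285,190)],(190,260)),'top':px([(40,100),(42,147),(218,118),(217,159)],(165,185))},[580,275,8,-.1])
b=[[65,60,30],[-65,60,30],[-65,-60,30]]
fit({'side':b,'top':b+[[65,-60,30]]},{'side':px([(45,340),(382,570),(648,372)],(300,155)),'top':px([(105,50),(45,455),(425,518),(475,115)],(320,185))},[560,-215,0,-.15])
e=[[0,40,50],[0,-40,50]]
fit({'side':e,'top':e},{'side':px([(265,257),(455,125)],(300,155)),'top':px([(160,223),(430,266)],(320,185))},[585,-216,45,-.15],-np.pi/6)
E
python3 fit.py
```

```text
zfixed [581.29 274.59   8.  ] yaw -3.689563547422276 res [[-0.7776362152803529, -0.5210271949583785], [-0.14580546942033834, -0.17586620920332052], [-0.40388220373310446, -1.2460074746770147], [0.3229810979604508, -0.7881710303913678], [0.998395824052551, 1.1707604067975126], [0.36449491775073284, 2.236435923095769], [0.5227007201272329, 0.20614299873787445], [-0.21481995162383782, -0.33474707962440675], [0.21396519569000816, -0.3599136419087756], [-0.1899207079112557, -0.28772974224276027]]
zfree [581.1  274.69   8.42] yaw -3.6925590790537464 res 5.796642847034056
zfixed [ 563.23 -216.41    0.  ] yaw -9.489852251916572 res [[-1.2589646043263087, 0.2873579048987267], [0.23212959657928423, 0.13708669352220682], [0.9069306903872416, -0.5312959314750856], [-0.15269155003306878, -0.1892009023574417], [-0.5266900360060731, -0.006224640111724966], [0.09623594463522522, 0.3790346063499328], [0.711393163193236, -0.13832872043511202]]
zfree [ 563.5  -216.84   -1.02] yaw -9.476725662863569 res 1.8769061824721702
zfixed [ 588.88 -220.45   45.  ] yaw -8.966805761826848 res [[0.12113441713449902, 0.08434351441425747], [-0.20982605185497505, 0.42007031575025167], [0.24960105307866343, -0.11198144925319298], [0.06085785519286446, -0.01707888608802932]]
zfree [ 588.39 -219.63   46.66] yaw -8.940842893193812 res 0.05826658170774949
```

```bash
cat > plan.py <<'E'
from h import *
from scipy.spatial.transform import Rotation as R
np.set_printoptions(precision=4,suppress=True)
def down(yaw): # tool y along holder x
    c,s=np.cos(np.radians(yaw)),np.sin(np.radians(yaw)); return np.c_[[-s,c,0],[c,s,0],[0,0,-1]]
S=np.array([588.7,-220.3,45]); SY=-9.2
RS=(R.from_euler('z',SY,degrees=True)*R.from_euler('y',-30,degrees=True)).as_matrix()
RT=np.c_[RS[:,1],RS[:,0],-RS[:,2]]
def go(p,Rt):
    o=ctrl.get_obs(); Rc=R.from_rotvec(o['orientation']).as_matrix()
    print('t',round(o['t'],2),'pos',np.array(o['ee_pos']),'q',np.array(o['qpos']),'F',np.array(o['ft_force']),'w',round(o['width'],1),'g',round(o['grasp_force'],1))
    t=R.from_matrix(Rc.T@Rt).as_rotvec()
    print('turn units',t/(np.pi/2),'shift units cur',Rc.T@(np.array(p)-o['ee_pos'])/50,'shift after turn',Rt.T@(np.array(p)-o['ee_pos'])/50)
E
python3 -c "
from plan import *
go([581.2,274.7,230],down(-3.7))"
```

```text
t 3.9 pos [ 137.4862 -609.674   222.6747] q [-1.368   0.4231  1.6299  0.      1.0886 -0.019 ] F [-0.1868 -0.0031  0.2758] w 87.7 g 0.0
turn units [-0.     -0.     -0.8177] shift units cur [ 12.5474 -15.3024  -0.1463] shift after turn [18.2233  7.7144 -0.1465]
```

Call:
apply_moves --targets '[[0, [0, 0, 0], [0, 0, -0.102]], [0, [0, 0, 0], [0, 0, -0.102]], [0, [0, 0, 0], [0, 0, -0.102]], [0, [0, 0, 0], [0, 0, -0.102]], [0, [0, 0, 0], [0, 0, -0.102]], [0, [0, 0, 0], [0, 0, -0.102]], [0, [0, 0, 0], [0, 0, -0.102]], [0, [0, 0, 0], [0, 0, -0.102]]]'

```text
t: 4.9
ee_pos: [137.5, -609.7, 222.7]
orientation: [2.289, 2.152, 0.0]
ft_force: [0.3, 0.6, -0.8]
width: 43.9
grasp_force: 0.0
```

Call:
apply_moves --targets '[[0, [0.8, 0.8, 0], [0, 0, 0]], [0, [0.8, 0.8, 0], [0, 0, 0]], [0, [0.8, 0.8, 0], [0, 0, 0]], [0, [0.8, 0.8, 0], [0, 0, 0]], [0, [0.8, 0.8, 0], [0, 0, 0]], [0, [0.8, 0.8, 0], [0, 0, 0]], [0, [0.8, 0.6, 0], [0, 0, 0]], [0, [0.8, 0.6, 0], [0, 0, 0]]]'

```text
t: 5.9
ee_pos: [459.5, -309.2, 222.8]
orientation: [2.294, 2.146, 0.0]
ft_force: [0.3, -0.3, -0.0]
width: 43.9
grasp_force: 0.0
```

Call:
apply_moves --targets '[[0, [0.8, 0.6, 0], [0, 0, 0]], [0, [0.8, 0.6, 0], [0, 0, 0]], [0, [0.9, 0.2, 0], [0, 0, 0]], [0, [0.9, 0.1, 0], [0, 0, 0]], [0, [0.9, 0, 0], [0, 0, 0]], [0, [0.9, 0, 0], [0, 0, 0]], [0, [0.9, 0, 0], [0, 0, 0]], [0, [0.9, 0, 0], [0, 0, 0]]]'

```text
t: 6.9
ee_pos: [556.7, 35.1, 222.9]
orientation: [2.295, 2.145, 0.001]
ft_force: [0.8, 0.3, 0.6]
width: 43.5
grasp_force: 0.0
```

```bash
python3 -c "
from plan import *
go([581.2,274.7,230],down(-3.7))"
```

```text
t 6.9 pos [556.733   35.0959 222.8571] q [ 0.0416  0.3248  1.7802 -0.      1.0362  0.1089] F [0.8381 0.3066 0.6329] w 43.5 g 0.0
turn units [ 0.0003 -0.     -0.0017] shift units cur [ 4.8141  0.1662 -0.1426] shift after turn [ 4.8137  0.1791 -0.1429]
```

Call:
apply_moves --targets '[[0, [0.9, 0.03, 0], [0, 0, 0]], [0, [0.9, 0.03, 0], [0, 0, 0]], [0, [0.9, 0.03, 0], [0, 0, 0]], [0, [0.9, 0.03, 0], [0, 0, 0]], [0, [0.9, 0.03, 0], [0, 0, 0]], [0, [0.31, 0.02, 0], [0, 0, 0]], [0, [0, 0, 0], [0, 0, 0]], [0, [0, 0, 0], [0, 0, 0]]]'

```text
t: 7.9
ee_pos: [581.1, 271.7, 222.5]
orientation: [2.296, 2.145, -0.001]
ft_force: [-0.7, 0.9, -0.2]
width: 44.0
grasp_force: 0.0
```

```bash
python3 - <<'E'
from plan import *
go([581.2,274.7,104],down(-3.7))
s=cam('side')['pixels'];t=cam('top')['pixels']
c=lambda im,x,y,w,h:cv2.resize(im[y:y+h,x:x+w],(400,500),interpolation=cv2.INTER_CUBIC)
cv2.imwrite('pics/pre.png',np.hstack([c(s,170,190,96,120),c(t,160,150,80,100)]))
E
```

```text
t 7.9 pos [581.1492 271.7149 222.5411] q [ 0.419   0.4477  1.5908 -0.0004  1.1038  0.4871] F [-0.7313  0.8552 -0.2182] w 44.0 g 0.0
turn units [-0.0003  0.0004 -0.0022] shift units cur [ 0.0611 -0.0019  2.3708] shift after turn [ 0.0596 -0.0028  2.3708]
```

View pics/pre.png

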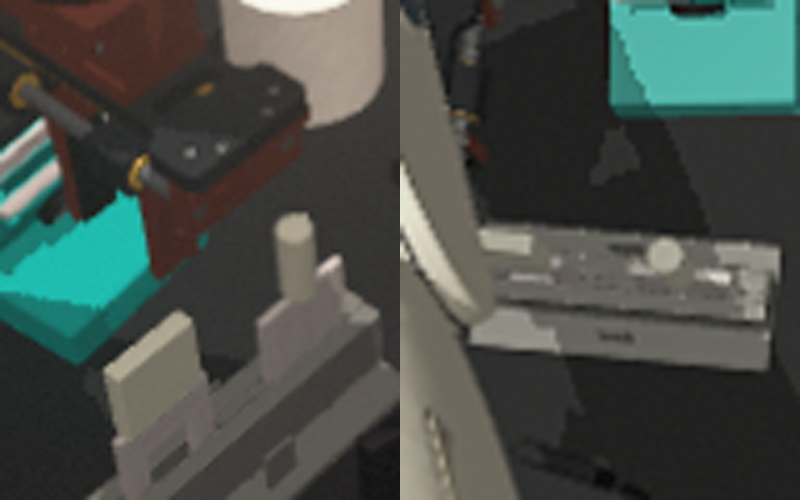

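The picture shows the gripper above the rack, with the grip below it still clear (side crop (150,370)). I'll descend, then close.

Call:
apply_moves --targets '[[0, [0.06, 0, 0.4], [0, 0, 0]], [0, [0, 0, 0.4], [0, 0, 0]], [0, [0, 0, 0.4], [0, 0, 0]], [0, [0, 0, 0.4], [0, 0, 0]], [0, [0, 0, 0.4], [0, 0, 0]], [0, [0, 0, 0.37], [0, 0, 0]], [0, [0, 0, 0], [0, 0, 0]]]'

```text
t: 8.88
ee_pos: [580.4, 275.5, 102.2]
orientation: [-2.294, -2.145, 0.005]
ft_force: [-0.4, 0.6, -0.2]
width: 43.8
grasp_force: 0.0
```

Call:
apply_moves --targets '[[-1, [0, 0, 0], [0, 0, 0]], [-1, [0, 0, 0], [0, 0, 0]], [-1, [0, 0, 0], [0, 0, 0]], [-1, [0, 0, 0], [0, 0, 0]], [-1, [0, 0, 0], [0, 0, 0]]]'

```text
t: 9.5
ee_pos: [581.4, 276.2, 104.7]
orientation: [-2.295, -2.145, -0.0]
ft_force: [-2.5, -0.0, 6.0]
width: 11.8
grasp_force: 30.0
```

```bash
python3 - <<'E'
from plan import *
go([581.2,274.7,104],down(-3.7))
E
```

```text
t 9.5 pos [581.4208 276.1933 104.7288] q [0.4248 0.5934 1.6565 0.0005 0.8916 0.492 ] F [-2.4904 -0.0454  6.0302] w 11.8 g 30.0
turn units [-0.     -0.0003 -0.0019] shift units cur [-0.0301 -0.0024  0.0146] shift after turn [-0.0301 -0.0025  0.0146]
```

Call:
apply_moves --targets '[[-1, [0, 0, -0.3], [0, 0, 0]], [-1, [0, 0, -0.5], [0, 0, 0]], [-1, [0, 0, -0.5], [0, 0, 0]], [-1, [0, 0, -0.6], [0, 0, 0]], [-1, [0, 0, -0.6], [0, 0, 0]], [-1, [0, 0, -0.6], [0, 0, 0]], [-1, [0, 0, 0], [0, 0, 0]]]'

```text
t: 10.38
ee_pos: [583.0, 276.6, 262.3]
orientation: [2.293, 2.144, 0.009]
ft_force: [-0.0, 0.2, -1.4]
width: 11.8
grasp_force: 30.0
```

```bash
python3 - <<'E'
from plan import *
go(S+RS[:,2]*(96+110),RT)
E
```

```text
t 10.38 pos [583.029  276.5628 262.2752] q [ 0.4246  0.4107  1.5519 -0.0002  1.1732  0.4918] F [-0.0445  0.2442 -1.4047] w 11.8 g 30.0
turn units [-0.3298 -0.0173  0.0576] shift units cur [-9.717 -1.275  0.746] shift after turn [-9.7913 -0.6999  0.4937]
```

Call:
apply_moves --targets '[[-1, [-0.4, -0.05, 0], [0, 0, 0]], [-1, [-0.7, -0.1, 0], [0, 0, 0]], [-1, [-0.8, -0.1, 0], [0, 0, 0]], [-1, [-0.8, -0.1, 0], [0, 0, 0]], [-1, [-0.8, -0.1, 0], [0, 0, 0]], [-1, [-0.8, -0.1, 0], [0, 0, 0]], [-1, [-0.8, -0.1, 0], [0, 0, 0]], [-1, [-0.8, -0.1, 0], [0, 0, 0]]]'

```text
t: 11.38
ee_pos: [522.0, -17.9, 257.4]
orientation: [-2.294, -2.144, 0.004]
ft_force: [0.4, -0.3, -2.2]
width: 12.0
grasp_force: 30.0
```

Call:
apply_moves --targets '[[-1, [-0.8, -0.1, 0], [0, 0, 0]], [-1, [-0.8, -0.1, 0], [0, 0, 0]], [-1, [-0.8, -0.1, 0], [0, 0, 0]], [-1, [-0.8, -0.1, 0], [0, 0, 0]], [-1, [-0.6, -0.1, 0], [0, 0, 0]], [-1, [-0.3, -0.05, 0], [0, 0, 0]], [-1, [0, 0, 0], [0, 0, 0]]]'

```text
t: 12.25
ee_pos: [482.0, -218.9, 258.2]
orientation: [-2.296, -2.142, 0.001]
ft_force: [-0.9, -0.1, -1.5]
width: 11.8
grasp_force: 30.0
```

Call:
apply_moves --targets '[[-1, [0, 0, 0], [-0.055, -0.003, 0.01]], [-1, [0, 0, 0], [-0.055, -0.003, 0.01]], [-1, [0, 0, 0], [-0.055, -0.003, 0.01]], [-1, [0, 0, 0], [-0.055, -0.003, 0.01]], [-1, [0, 0, 0], [-0.055, -0.003, 0.01]], [-1, [0, 0, 0], [-0.055, -0.003, 0.008]], [-1, [0, 0, 0], [0, 0, 0]]]'

```text
t: 13.12
ee_pos: [481.5, -216.7, 258.0]
orientation: [2.063, 1.757, 0.46]
ft_force: [-0.3, -0.5, -1.8]
width: 12.1
grasp_force: 30.0
```

```bash
python3 - <<'E'
from plan import *
go(S+RS[:,2]*(96+110),RT)
E
```

```text
t 13.12 pos [ 481.5084 -216.7373  257.9765] q [-0.5558  0.0617  2.1356  0.4052  0.4956 -0.7097] F [-0.2546 -0.5337 -1.8104] w 12.1 g 30.0
turn units [-0.0049  0.0017  0.0007] shift units cur [ 0.2744 -0.282   0.6341] shift after turn [ 0.2724 -0.2872  0.6327]
```

Call:
apply_moves --targets '[[-1, [0.14, -0.15, 0.2], [-0.0049, 0.002, 0.001]], [-1, [0.13, -0.14, 0.3], [0, 0, 0]], [-1, [0, 0, 0.3], [0, 0, 0]], [-1, [0, 0, 0.3], [0, 0, 0]], [-1, [0, 0, 0.2], [0, 0, 0]], [-1, [0, 0, 0], [0, 0, 0]], [-1, [0, 0, 0], [0, 0, 0]]]'

```text
t: 14.0
ee_pos: [505.1, -208.6, 195.8]
orientation: [2.058, 1.75, 0.471]
ft_force: [-0.0, -0.5, -1.3]
width: 11.7
grasp_force: 30.0
```

```bash
python3 - <<'E'
from plan import *
go(S+RS[:,2]*(96.7+20),RT)
o=ctrl.get_obs();print('holder est in slot',RS.T@(o['ee_pos']-S)-[0,0,96.7])
Ds=cam('side');Dt=cam('top')
c=lambda im,x,y,w,h:cv2.resize(im[y:y+h,x:x+w],(400,500),interpolation=cv2.INTER_CUBIC)
s=c(Ds['pixels'],290,120,80,100);t=c(Dt['pixels'],310,160,80,100)
# expected slot mouth (green), holder bottom corners (red)
Rc=R.from_rotvec(o['orientation']).as_matrix();H=np.c_[Rc[:,1],Rc[:,0],-Rc[:,2]];h0=np.array(o['ee_pos'])+96.7*Rc[:,2]
for im,d,ox in((s,Ds,(290,120)),(t,Dt,(310,160))):
    for P,col in((S+np.array([[0,34,50],[0,-34,50]])@RS.T,(0,255,0)),(h0+np.array([[0,30,6],[0,-30,6],[-6,25,140],[-6,-25,140]])@H.T,(0,0,255))):
        for p in proj(d,P): cv2.circle(im,tuple(int(v) for v in (p-ox+.5)*5),4,col,1)
cv2.imwrite('pics/ins.png',np.hstack([s,t]))
E
```

```text
t 14.0 pos [ 505.0547 -208.6287  195.7786] q [-0.5108  0.201   2.1658  0.5698  0.3228 -0.8514] F [-0.0135 -0.4901 -1.3429] w 11.7 g 30.0
turn units [ 0.0019  0.0009 -0.0002] shift units cur [ 0.0386 -0.0487  1.1217] shift after turn [ 0.037  -0.0453  1.1219]
holder est in slot [ 2.2661 -1.8521 76.0957]
```

View pics/ins.png

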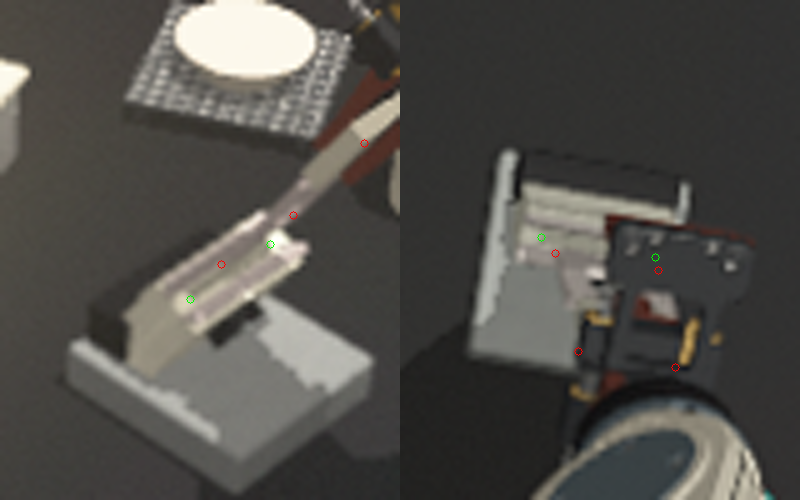

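The side view shows a narrow strip at about (290,200), to the right of where I predicted the blade's left edge (red, 221,264). I'll zoom in before inserting.

```bash
python3 - <<'E'
from plan import *
s=np.mean([cam('side')['pixels'].astype(float) for _ in range(3)],0);t=cam('top')['pixels'].astype(float)
c=lambda im,x,y,w,h,f:np.clip(1.5*cv2.resize(im[y:y+h,x:x+w],(w*f,h*f),interpolation=cv2.INTER_CUBIC),0,255)
cv2.imwrite('pics/zoom.png',np.hstack([c(s,320,125,50,60,10),c(t,326,200,30,60,10)]))
E
```

```text
[ WARN:0@1.451] global loadsave.cpp:1063 imwrite_ Unsupported depth image for selected encoder is fallbacked to CV_8U.
```

View pics/zoom.png

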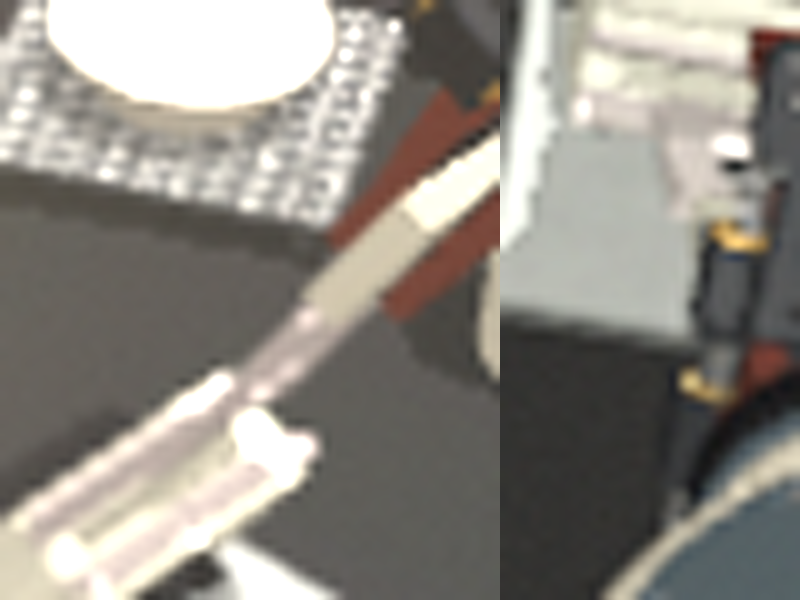

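```bash
python3 - <<'E'
from plan import *
np.set_printoptions(precision=0,suppress=True)
o=ctrl.get_obs();Rc=R.from_rotvec(o['orientation']).as_matrix();H=np.c_[Rc[:,1],Rc[:,0],-Rc[:,2]]
h0=np.array(o['ee_pos'])+96.7*Rc[:,2]
D={'side':(cam('side'),(320,125),0),'top':(cam('top'),(326,200),500)}
pts={'tip +y':(0,27,0),'tip -y':(0,-27,0),'blade top +y':(0,30,90),'grip b +x+y':(6,25,90),'grip b -x+y':(-6,25,90),'grip b +x-y':(6,-25,90),'grip b -x-y':(-6,-25,90),'grip t +x+y':(6,25,140),'grip t -x+y':(-6,25,140),'TCP':(0,0,96.7)}
for k,v in pts.items():
    print(k,*[proj(d,h0+H@np.array(v,float))[0]*10-np.array(o_)*10+4.5+[ox,0] for d,o_,ox in D.values()])
for k,v in {'lip+x+y':(12,46,60),'lip+x-y':(12,-46,60),'lip-x+y':(-12,46,60),'lip-x-y':(-12,-46,60)}.items():
    print(k,*[proj(d,S+RS@np.array(v,float))[0]*10-np.array(o_)*10+4.5+[ox,0] for d,o_,ox in D.values()])
d=D['side'][0];print('masks',[(m['bbox'],round(m['score'],2)) for m in ctrl.masks_of('sample_holder','side')],[(m['bbox'],round(m['score'],2)) for m in ctrl.masks_of('sample_holder','top')])
for l in('sample_holder','holder_grip'):
  for n in('side','top'): print(l,n,[(np.array(r['xy']),round(r['score'],2)) for r in ctrl.pinpoint(l,n)],proj(D[n][0],h0+H@np.array([0,0,115. if 'grip' in l else 0])))
E
```

```text
tip +y [140. 482.] [660. 100.]
tip -y [268. 395.] [845. 132.]
blade top +y [299. 325.] [669. 209.]
grip b +x+y [297. 298.] [692. 191.]
grip b -x+y [326. 335.] [683. 232.]
grip b +x-y [419. 217.] [878. 222.]
grip b -x-y [448. 253.] [868. 264.]
grip t +x+y [398. 197.] [706. 259.]
grip t -x+y [429. 236.] [697. 303.]
TCP [387. 262.] [783. 236.]
lip+x+y [ 40. 517.] [591.  41.]
lip+x-y [257. 371.] [903.  93.]
lip-x+y [ 96. 587.] [575. 118.]
lip-x-y [311. 438.] [885. 170.]
masks [([143.8, 288.5, 163.3, 344.4], 0.8), ([259.9, 287.5, 279.5, 337.3], 0.67), ([314.1, 167.6, 348.7, 197.6], 0.38)] [([137.9, 175.2, 162.9, 198.9], 0.91), ([182.1, 236.3, 207.8, 247.5], 0.65)]
sample_holder side [(array([161., 334.]), 0.94), (array([271., 326.]), 0.79), (array([342., 168.]), 0.76)] [[340. 168.]]
sample_holder top [(array([159., 190.]), 0.75), (array([200., 246.]), 0.68), (array([351., 211.]), 0.67)] [[351. 211.]]
holder_grip side [(array([154., 302.]), 0.79), (array([269., 298.]), 0.59), (array([363., 148.]), 0.55)] [[362. 147.]]
holder_grip top [(array([145., 183.]), 0.92), (array([357., 225.]), 0.61), (array([191., 241.]), 0.59)] [[354. 226.]]
```

```bash
cat > kin.py <<'E'
from plan import *
from scipy.optimize import least_squares
Q=np.array([[-1.368,.4231,1.6299,0,1.0886,-.019],[.0416,.3248,1.7802,0,1.0362,.1089],[.419,.4477,1.5908,-.0004,1.1038,.4871],[.4248,.5934,1.6565,.0005,.8916,.492],[.4246,.4107,1.5519,-.0002,1.1732,.4918],[-.5558,.0617,2.1356,.4052,.4956,-.7097],[-.5108,.201,2.1658,.5698,.3228,-.8514]])
P=np.array([[137.49,-609.67,222.67],[556.73,35.1,222.86],[581.15,271.71,222.54],[581.42,276.19,104.73],[583.03,276.56,262.28],[481.51,-216.74,257.98],[505.05,-208.63,195.78]])
def fk(q,k):
    a1,d1,L2,L3,e,dt=k; th=q[1]+q[2]
    r=a1+L2*np.sin(q[1])+L3*np.sin(th)+e*np.cos(th); z=d1+L2*np.cos(q[1])+L3*np.cos(th)-e*np.sin(th)
    M=R.from_euler('ZYZYZ',[q[0],th,q[3],q[4],q[5]])
    return np.array([r*np.cos(q[0]),r*np.sin(q[0]),z])+M.as_matrix()[:,2]*dt, M
f=least_squares(lambda k:np.concatenate([fk(q,k)[0]-p for q,p in zip(Q,P)]),[0,300,450,450,0,250]); K=f.x
M0=fk(Q[-1],K)[1].as_matrix().T@R.from_rotvec(ctrl.get_obs()['orientation']).as_matrix()
def ik(p,Rt,q0):
    g=lambda q:np.r_[(fk(q,K)[0]-p)/100,R.from_matrix((fk(q,K)[1].as_matrix()@M0).T@Rt).as_rotvec()]
    r=least_squares(g,q0); return r.x,r.cost
E
python3 - <<'E'
from kin import *
print('K',K,'res',np.abs(f.fun).max())
for b in(0,10,20,-10,-20,-30):   # tilt about pad normal, grasp point fixed
    q=Q[-1]
    for z in(110,76,60,40,20,0):
        Rt=RT@R.from_euler('y',b,degrees=True).as_matrix()
        gp=S+RS[:,2]*(96.7+19+z); q,c=ik(gp+19*Rt[:,2],Rt,q); print(b,z,q,'%.1e'%c)
E
```

```text
Traceback (most recent call last):
  File "kin.py", line 10, in <module>
    f=least_squares(lambda k:np.concatenate([fk(q,k)[0]-p for q,p in zip(Q,P)]),[0,300,450,450,0,250]); K=f.x
  File "kin.py", line 10, in <lambda>
    f=least_squares(lambda k:np.concatenate([fk(q,k)[0]-p for q,p in zip(Q,P)]),[0,300,450,450,0,250]); K=f.x
                                             ~~^^^^^
  File "kin.py", line 8, in fk
    M=R.from_euler('ZYZYZ',[q[0],th,q[3],q[4],q[5]])
  File "scipy/spatial/transform/_rotation.pyx", line 1413, in scipy.spatial.transform._rotation.Rotation.from_euler
ValueError: Expected axis specification to be a non-empty string of upto 3 characters, got ZYZYZ
```

```bash
sed -i "s/M=R.from_euler('ZYZYZ',\[q\[0\],th,q\[3\],q\[4\],q\[5\]\])/M=R.from_euler('ZYZ',[q[0],th,q[3]])*R.from_euler('YZ',[q[4],q[5]])/" kin.py
python3 - <<'E'
from kin import *
print('K',K,'res',np.abs(f.fun).max())
for b in(0,10,20,-10,-20,-30):   # tilt about pad normal, grasp point fixed
    q=Q[-1]
    for z in(110,76,60,40,20,0):
        Rt=RT@R.from_euler('y',b,degrees=True).as_matrix()
        gp=S+RS[:,2]*(96.7+19+z); q,c=ik(gp+19*Rt[:,2],Rt,q); print(b,z,q,'%.1e'%c)
E
```

```text
K [-26.0256 344.5971 587.6088 509.7848  91.1874 341.0144] res 12.062091749533558
0 110 [-0.5062  0.1223  2.1802  0.4741  0.38   -0.7469] 3.9e-31
0 76 [-0.4911  0.2022  2.1725  0.557   0.3119 -0.8237] 9.9e-31
0 60 [-0.4844  0.2397  2.167   0.607   0.2826 -0.8709] 4.2e-21
0 40 [-0.4764  0.2865  2.1586  0.6822  0.2488 -0.9426] 6.4e-19
0 20 [-0.4687  0.3329  2.1484  0.7745  0.2185 -1.0313] 8.5e-31
0 0 [-0.4614  0.3788  2.1365  0.8868  0.1923 -1.1401] 1.1e-30
10 110 [-0.6398  0.166   2.1382  0.7679  0.5807 -1.1257] 3.9e-23
10 76 [-0.6204  0.2415  2.1301  0.8446  0.524  -1.2   ] 3.1e-19
10 60 [-0.6118  0.2771  2.1246  0.8848  0.5    -1.2388] 1.4e-24
10 40 [-0.6014  0.3215  2.1161  0.9383  0.4726 -1.2905] 3.7e-23
10 20 [-0.5914  0.3656  2.1059  0.9951  0.4481 -1.3453] 1.8e-23
10 0 [-0.5819  0.4094  2.0941  1.0547  0.4265 -1.4027] 6.9e-24
20 110 [-0.7459  0.235   2.0836  0.8706  0.7926 -1.3017] 8.2e-21
20 76 [-0.7244  0.306   2.0739  0.9255  0.7424 -1.3569] 7.1e-21
20 60 [-0.7148  0.3394  2.0676  0.9527  0.7211 -1.384 ] 5.8e-26
20 40 [-0.7032  0.3812  2.0584  0.9877  0.6964 -1.4185] 2.6e-24

[... 596 characters left out ...]
63  0.2229  2.2032 -1.0883  0.3757  1.0254] 8.5e-31
-20 60 [-0.1956  0.2622  2.1961 -1.1633  0.3623  1.1065] 2.9e-24
-20 40 [-0.1946  0.3109  2.1855 -1.2592  0.3494  1.2095] 2.9e-22
-20 20 [-0.1938  0.3589  2.1732 -1.3548  0.3406  1.3118] 1.7e-21
-20 0 [-0.193   0.4061  2.1592 -1.4477  0.3354  1.411 ] 7.7e-21
-30 110 [-0.0575  0.1997  2.204   1.9626 -0.6266 -1.9361] 1.4e-23
-30 76 [-0.062   0.283   2.1891  1.8693 -0.6007 -1.8263] 4.3e-19
-30 60 [-0.0641  0.3216  2.1802  1.8259 -0.5913 -1.7758] 3.7e-24
-30 40 [-0.0665  0.3693  2.1677  1.773  -0.582  -1.7145] 1.5e-22
-30 20 [-0.0687  0.4162  2.1534  1.7222 -0.575  -1.6561] 1.6e-22
-30 0 [-0.0709  0.4623  2.1376  1.674  -0.57   -1.601 ] 1.6e-22
```

The holder matches the predicted overlay: the grip end face at zoom (305,300)-(405,205) is within 1 px, so it is held true. The joint-range check gives q5 of about 0.19 at home, inside its limit of 0.11. I'll align and insert in stages.

Call:
apply_moves --targets '[[-1, [0.037, -0.045, 0], [0.002, 0.001, 0]], [-1, [0, 0, 0.12], [0, 0, 0]], [-1, [0, 0, 0.12], [0, 0, 0]], [-1, [0, 0, 0.12], [0, 0, 0]], [-1, [0, 0, 0.12], [0, 0, 0]], [-1, [0, 0, 0.12], [0, 0, 0]], [-1, [0, 0, 0], [0, 0, 0]], [-1, [0, 0, 0], [0, 0, 0]]]'

```text
t: 15.7
ee_pos: [518.2, -208.7, 168.5]
orientation: [2.06, 1.753, 0.47]
ft_force: [-0.3, -0.0, -1.1]
width: 12.1
grasp_force: 30.0
```

```bash
cat > st.py <<'E'
from plan import *
go(S+RS[:,2]*96.7,RT)
o=ctrl.get_obs();print('holder est in slot',RS.T@(o['ee_pos']-S)-[0,0,96.7],'F in slot',RS.T@np.array(o['ft_force']),'M',np.array(o['moment']))
E
python3 st.py
```

```text
t 15.7 pos [ 518.1631 -208.734   168.5243] q [-0.4958  0.2721  2.1587  0.671   0.2681 -0.9462] F [-0.2623 -0.0401 -1.0722] w 12.1 g 30.0
turn units [-0.0001 -0.0002 -0.0002] shift units cur [-0.0031  0.003   0.9203] shift after turn [-0.0028  0.0028  0.9203]
holder est in slot [-0.1402  0.1397 46.0145] F in slot [-0.7547 -0.0815 -0.8023] M [ 0.0579  0.3226 -0.0306]
```

No contact so far. Continuing.

Call:
apply_moves --targets '[[-1, [0, 0, 0.08], [0, 0, 0]], [-1, [0, 0, 0.08], [0, 0, 0]], [-1, [0, 0, 0.08], [0, 0, 0]], [-1, [0, 0, 0.08], [0, 0, 0]], [-1, [0, 0, 0], [0, 0, 0]]]'

```text
t: 16.32
ee_pos: [526.0, -210.0, 154.3]
orientation: [2.06, 1.753, 0.47]
ft_force: [-0.6, 0.3, -1.0]
width: 11.9
grasp_force: 30.0
```

```bash
python3 st.py
```

```text
t 16.32 pos [ 526.05   -209.9632  154.272 ] q [-0.4894  0.311   2.1512  0.7408  0.2419 -1.0132] F [-0.5693  0.3393 -0.9656] w 11.9 g 30.0
turn units [-0.0005 -0.0003 -0.0002] shift units cur [-0.004   0.0075  0.5936] shift after turn [-0.0037  0.0071  0.5936]
holder est in slot [-0.3538  0.1873 29.6807] F in slot [-1.0165  0.2439 -0.5281] M [0.0501 0.3166 0.019 ]
```

Call:
apply_moves --targets '[[-1, [0, 0.005, 0.08], [0, 0, 0]], [-1, [0, 0, 0.08], [0, 0, 0]], [-1, [0, 0, 0.08], [0, 0, 0]], [-1, [0, 0, 0.08], [0, 0, 0]], [-1, [0, 0, 0.08], [0, 0, 0]], [-1, [0, 0, 0.08], [0, 0, 0]], [-1, [0, 0, 0], [0, 0, 0]]]'

```text
t: 17.2
ee_pos: [538.1, -211.9, 133.7]
orientation: [2.06, 1.753, 0.47]
ft_force: [-0.2, -0.6, -0.7]
width: 12.1
grasp_force: 30.0
```

```bash
python3 st.py
```

```text
t 17.2 pos [ 538.1398 -211.9437  133.6913] q [-0.4802  0.3676  2.1372  0.8654  0.2081 -1.1334] F [-0.205  -0.6411 -0.6512] w 12.1 g 30.0
turn units [-0.0004 -0.0002 -0.0002] shift units cur [-0.0033  0.0008  0.1146] shift after turn [-0.0033  0.0007  0.1146]
holder est in slot [-0.0346  0.1652  5.7318] F in slot [-0.4121 -0.6656 -0.5141] M [0.0239 0.2619 0.0373]
```

Small steps now, until the holder touches the floor.

Call:
apply_moves --targets '[[-1, [0, 0, 0.03], [0, 0, 0]], [-1, [0, 0, 0.03], [0, 0, 0]], [-1, [0, 0, 0.03], [0, 0, 0]], [-1, [0, 0, 0.02], [0, 0, 0]], [-1, [0, 0, 0], [0, 0, 0]]]'

```text
t: 17.82
ee_pos: [540.9, -212.4, 129.2]
orientation: [2.06, 1.753, 0.47]
ft_force: [1.3, 0.4, -1.1]
width: 12.0
grasp_force: 30.0
```

```bash
python3 st.py
```

```text
t 17.82 pos [ 540.8505 -212.3952  129.2043] q [-0.4782  0.3799  2.1338  0.8981  0.2013 -1.1652] F [ 1.3485  0.4109 -1.1273] w 12.0 g 30.0
turn units [-0.0001 -0.0002 -0.0002] shift units cur [-0.0031 -0.002   0.0094] shift after turn [-0.0031 -0.002   0.0094]
holder est in slot [0.1018 0.1529 0.472 ] F in slot [ 0.5323  0.6212 -1.609 ] M [ 0.0454  0.3239 -0.0273]
```

Call:
apply_moves --targets '[[-1, [0, 0, 0.02], [0, 0, 0]], [-1, [0, 0, 0.02], [0, 0, 0]], [-1, [0, 0, 0], [0, 0, 0]]]'

```text
t: 18.2
ee_pos: [541.1, -212.4, 128.7]
orientation: [2.059, 1.752, 0.471]
ft_force: [-15.4, 2.9, 19.8]
width: 11.4
grasp_force: 30.0
```

```bash
python3 st.py
```

```text
t 18.2 pos [ 541.1164 -212.3596  128.7143] q [-0.478   0.3812  2.1343  0.9104  0.1995 -1.1775] F [-15.3591   2.8954  19.8219] w 11.4 g 30.0
turn units [ 0.0006 -0.0001 -0.0001] shift units cur [-0.0046 -0.0016 -0.0016] shift after turn [-0.0046 -0.0016 -0.0016]
holder est in slot [ 0.0792  0.2306 -0.0808] F in slot [-3.6203  0.4025 24.9785] M [ 0.1199  0.9891 -0.0506]
```

The axial force is 25 N at the expected depth, so the holder is seated on the floor. I'll relax slightly, release and back out along the tool axis.

Call:
apply_moves --targets '[[-1, [0, 0, -0.02], [0, 0, 0]], [-0.5, [0, 0, 0], [0, 0, 0]], [-0.2, [0, 0, 0], [0, 0, 0]], [-0.2, [0, 0, 0], [0, 0, 0]], [-0.2, [0, 0, 0], [0, 0, 0]], [-0.2, [0, 0, 0], [0, 0, 0]]]'

```text
t: 18.95
ee_pos: [541.4, -212.5, 128.4]
orientation: [2.06, 1.753, 0.47]
ft_force: [-0.3, 0.9, -0.1]
width: 35.3
grasp_force: 0.0
```

Call:
apply_moves --targets '[[-0.2, [0, 0, -0.2], [0, 0, 0]], [-0.2, [0, 0, -0.3], [0, 0, 0]], [-0.2, [0, 0, -0.4], [0, 0, 0]], [-0.2, [0, 0, -0.5], [0, 0, 0]], [-0.2, [0, 0, -0.5], [0, 0, 0]], [-0.2, [0, 0, -0.5], [0, 0, 0]], [-0.2, [0, 0, -0.3], [0, 0, 0]], [-0.2, [0, 0, 0], [0, 0, 0]]]'

```text
t: 19.95
ee_pos: [474.9, -202.0, 246.3]
orientation: [2.058, 1.751, 0.471]
ft_force: [0.1, 0.1, -0.3]
width: 35.1
grasp_force: 0.0
```

```bash
python3 - <<'E'
from plan import *
go(S+RS[:,2]*250,RT)
Ds=cam('side');Dt=cam('top')
c=lambda im,x,y,w,h:cv2.resize(im[y:y+h,x:x+w],(400,500),interpolation=cv2.INTER_CUBIC)
s=c(Ds['pixels'],290,120,80,100);t=c(Dt['pixels'],310,160,80,100)
for im,d,ox in((s,Ds,(290,120)),(t,Dt,(310,160))):
    for p in proj(d,S+np.array([[6,25,140],[-6,25,140],[6,-25,140],[-6,-25,140],[6,25,90],[-6,25,90]])@RS.T): cv2.circle(im,tuple(int(v) for v in (p-ox+.5)*5),4,(0,0,255),1)
cv2.imwrite('pics/final.png',np.hstack([s,t]))
E
```

```text
t 19.95 pos [ 474.9202 -201.9667  246.2579] q [-0.5355  0.0593  2.177   0.437   0.4477 -0.7266] F [ 0.1374  0.0716 -0.3071] w 35.1 g 0.0
turn units [ 0.0011  0.0003 -0.0001] shift units cur [ 0.0017 -0.0158 -0.3617] shift after turn [ 0.0019 -0.0164 -0.3616]
```

View pics/final.png

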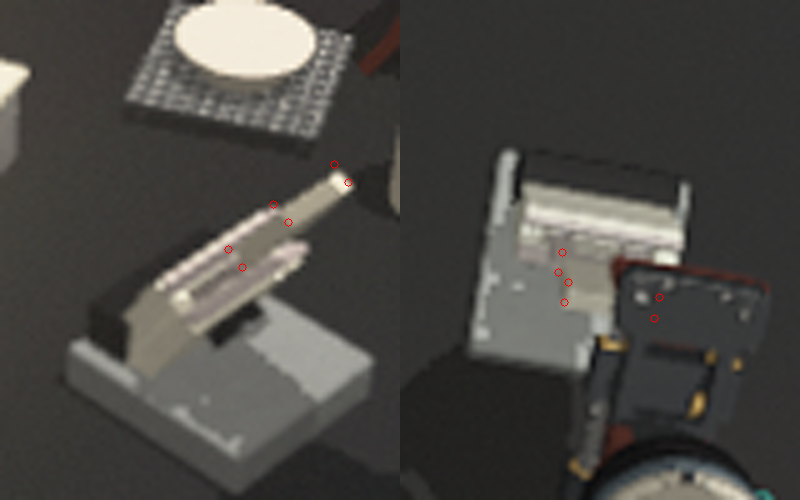

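The final picture shows the holder standing in the grey dock's slot. Its grip, at side crop (320,200), sits within about 1.5 px of the home prediction, and the gripper is clear. Handing in.

```bash
python3 -c "
from workcell import ctrl
print(ctrl.close_job())"
```

```text
the job is handed in; nothing more can be done
None
```

The windowed holder is in the grey dock's slot, held until it met the slot floor (25 N axial force at the expected depth), then released; the job was handed in at about 20 s, with no verdict returned and no final look at the rack or bystanders.

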